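# Clamp a sample cell with the fine knob of a coaxial bench press

## Task

Clamp the sample cell in the little bench press: turn only the small inner knob on top clockwise (seen from above) until the sprung foot has come down on the cell's piston and presses it with about 12 N, at which point the sleeve's lower edge stands in the dark band on the foot's stem; never press with more than 24 N. The large ring round the knob holds the coarse setting and must stay as it is; leave the cell in its seat and the jars and the timer where they stand.

Things in the scene. Friction and masses are not known exactly. Their poses are not given: they have to be found in the camera images.
- press: Grey bench press, fixed. Origin on the worktop under the knob axis, z up, x from the spindle to its column. Base plate x -45..105, y -55..55, 14 mm high; column 34x50 mm at x = 80; head 50 mm wide, top at 120 mm; then a 72 mm collar to 124 mm, coarse ring to 142 mm and fine knob to 160 mm, the highest point. The fine knob acts on the spindle by a screw: 1 rad clockwise lowers it 4 mm.
- fine_top (a point): Top centre of the small inner knob: knurled aluminium, 26 mm diameter, standing 18 mm proud of the coarse ring, thin black line on top. Turns about the vertical axis at fixed height; friction 0.1 N m; stays where left. Starts at its upper stop, 8 rad of travel. 1.5 to 4 rad turn freely before the foot touches; then turning takes 4 mN m more per N of foot force.
- coarse_mark (a point): White index line on the flat top of the large black ring (coarse setting), 27 mm from the axis. Ring: 60 mm diameter, 18 mm high, its top 18 mm below the fine knob's top; turns about the same axis, friction 0.16 N m, so fingers that rub on it drag it. Starts within 0.8 rad of the press's -x side; must not turn by more than 0.15 rad (mark moved 4 mm).
- foot: Sprung foot: 18 mm disc on a 10 mm stem that slides up into the spindle's 16 mm sleeve when pressed, 1 mm for each 4 N, no preload, 8 mm at most. Origin: centre of its underside, 66 mm above the worktop at the start, z up. A dark 3 mm band on the stem begins 1.5 mm below the sleeve's edge when unloaded; the edge within the band means 6 to 18 N.
- cell: Loose sample cell: metal cylinder 36 mm diameter, 22 mm high, in a shallow seat under the foot (4 mm rim, 4 mm play). Origin: centre of its underside, 20 mm above the worktop. A 23 mm piston stands out of its top by 8 to 18 mm depending on the filling, different each time and not reported; it does not sink under the allowed force.
- white_jar: Bystander: white jar 41 mm wide, 74 mm high, in front and to the right of the press; origin under its centre.
- digest_jar: Bystander: clear jar with blue lid, 66 mm wide, 89 mm high, left of the press; origin under its centre.
- timer: Bystander: small white bench timer 58x62x20 mm, left of the press; origin under its centre.
Things that resemble listed ones, but are neither listed nor needed, are in the scene too. What is meant by the cell is not blue, and is the larger of those in its own colour.

How it is judged:
At the end, for the whole second after the job is handed in: The foot bears on the cell's piston with 6 to 18 N, the cell stands upright in its seat (within 6 mm of the axis, tilt under 0.05 rad) at rest, and the coarse ring's mark is within 4 mm of where it was (contact force between foot and cell between 6 and 18 N and distance of coarse_mark from where it was at the start of the episode below 0.004 m and horizontal distance between cell and press below 0.006 m and angle between cell's own z axis and vertical below 0.05 rad and linear speed of cell below 0.01 m/s); the robot touches nothing.
It fails at once if the coarse ring was dragged round (its mark moved more than 4 mm) (distance of coarse_mark from where it was at the start of the episode above 0.004 m).
It fails at once if the cell was pressed with more than 24 N (contact force between foot and cell above 24 N).
It fails at once if a bystander was moved by more than 20 mm (distance of any of white_jar, digest_jar, timer from where it was at the start of the episode above 0.02 m).
It also fails if it takes over 72 s, if anything falls off the work surface, if the arm or the gripper's body presses on something with over 40 N, if the wrist force passes 120 N, or if a joint passes its speed limit or range.

## Robot

A 6-joint arm with a two-finger parallel gripper is mounted at the origin on a cart in front of the work surface, level with it; the furniture and walls round the work are solid. World frame = base frame: x ahead of the robot, y to its left, z up, the work surface at z = 0. Lengths are in m, angles in rad, forces in N, time in s.
With the tool pointing down it reaches from about 0.4 to 0.925 m from the base axis. Payload 12.5 kg.
Tool frame: the origin (TCP) lies at the very end of the fingers, on their centre line; the grasp point (between the pads) lies 19 mm behind it (grasp_offset is the distance from the TCP to the grasp point, in m); z points along the fingers, y is the line along which they close (so a half turn about z gives the same grasp; the last joint's range is limited). The gripper opens to 95 mm and grips with 3 to 60 N. Pads are 20 mm wide; open, the fingers measure 119 mm over their backs; the gripper's body (75 mm by 180 mm) begins 59 mm behind the grasp point.
Start: joints at [-1.21, 0.491, 1.559, -0, 1.092, -0.106], TCP at [0.281, -0.558, 0.215] pointing down, gripper open.
Joint ranges: [-3.1, 3.1], [-0.84, 2.19], [0.05, 2.79], [-1.13, 4.28], [0.06, 2.93], [-2.69, 2.69]. Speed limits (rad/s): [2.22, 2.22, 2.79, 3.14, 3.14, 3.14].

## Interface

Orientations are given as a rotation vector (axis times angle).
In Python, from cell import observe, snapshot, job_done, grasp_offset gives the robot as it stands.
- The arm moves only by the tool step_arm, never from a script. Its argument "targets" is one flat list of numbers, 7 for each row, row after row: the shift along the tool's x, y, z normalised to -1 to 1, where 1 is 50 cm, then the turn, a rotation vector about the tool's x, y, z normalised to -1 to 1, where 1 is 30 degrees, then the finger opening in mm, from 0 to 95.1. A call has 1 to 12 rows; each row is the pose to reach, as a shift and turn from the pose commanded when the call began, along the tool's axes at that moment; what a row does not reach only later rows make up. A row lasts 1/12 s, in which the tool goes at most 41.7 mm and 7.16 degrees, less where a joint would pass 70% of its speed; a pose out of reach is approached as far as the arm can. A call with a number of a shift or a turn outside -1 to 1 is refused whole. A call with a gripper value outside its range is refused whole. The fingers move at their own pace and stop on an object; the grip force is fixed at half the most. Time passes only in rows, so rows that repeat a pose let the fingers close. It gives the time, the measured TCP pose, the force, the opening and the grip force at its end, in the units of the state.
- observe(): the state, without advancing time (a new reading comes with each control period).
- snapshot(name): name is "scene" or "side" or "wrist"; returns a dict with "frame" (420x560x3 uint8, blue, green, red), "depth" (420x560 float32, m along the optical axis (not along the pixel's ray), 0 where there is no reading), "mtx" (3x3 intrinsics, pixels), "dist_coeffs" ([k1, k2, p1, p2, k3] as OpenCV has them; the pictures are not rectified), "R" (3x3) and "t" (3): a world point X has camera coordinates R X + t. Camera axes: x right, y down, z forward; pixel columns grow to the right and rows downward; lengths in m; the calibration is good to about 2 mm. A picture is of the moment at which its call begins.
- job_done(): hands the job in; it is judged then, once.
The state is a dict: "clock": time; "joint_positions": joint angles; "joint_vel": joint speeds; "joint_torque": joint torques, N m; "ee_pos": TCP position; "tcp_rot": TCP orientation; "ft_force": force on the tool from outside, world axes, zero at the start; "moment": the same for the moment, N m; "opening": finger opening in m; "grasp_force": force on a finger pad.
Only numpy, scipy, OpenCV 4.12 (cv2) and the standard library are available. Lean on these libraries where they do the work, as an engineer would, in place of code of your own. Each camera call takes 0.05 s, during which the arm holds its last target. There are 200 camera calls.

## Working session

There is one attempt and no reset: what is moved stays moved. The work goes in short steps, Python scripts to look and compute and a tool call to move; the robot and the scene stay as the last step left them, time stands still between calls to the robot, and variables do not carry over. Pictures are saved under pics/ and viewed, at most 10 in all, crops included, and the job is handed in when it is done.

Besides the shell and the picture viewer there is one more tool, called after "Request:" by a JSON object that holds its "api" and its "payload", one argument or row to a line. step_arm: Moves the arm, as the interface text tells. Its arguments: {"type":"object","properties":{"targets":{"type":"array","items":{"type":"number"}}},"required":["targets"]}

```bash
mkdir -p pics; ls; python3 - <<'E'
from cell import *
import cv2,numpy as np
s=observe();print({k:np.round(v,3) for k,v in s.items()},grasp_offset)
for n in("scene","side"):
    d=snapshot(n);np.savez(n+"0.npz",**d);cv2.imwrite(f"pics/{n}0.png",d["frame"]);print(n,d["mtx"],d["dist_coeffs"],d["R"],d["t"])
E
```

```text
pics
{'clock': np.float64(0.0), 'joint_positions': array([-1.21 ,  0.492,  1.559,  0.   ,  1.092, -0.106]), 'joint_vel': array([ 0.   ,  0.   ,  0.   ,  0.   ,  0.001, -0.   ]), 'joint_torque': array([-2.0000e-03, -6.1266e+01, -2.5818e+01,  6.9000e-02,  4.8000e-02,
       -0.0000e+00]), 'ee_pos': array([ 0.281, -0.558,  0.214]), 'tcp_rot': array([-3.055, -0.726,  0.   ]), 'ft_force': array([-1.073,  0.282,  0.035]), 'moment': array([ 0.029, -0.043, -0.011]), 'grasp_force': np.float64(0.0), 'opening': np.float64(0.095)} 0.0188
scene [[534.07682739   0.         276.37736613]
 [  0.         534.07682739 204.61706369]
 [  0.           0.           1.        ]] [-0.13767366  0.          0.          0.          0.        ] [[-0.72226321 -0.69146852 -0.01439266]
 [-0.52120528  0.55786061 -0.64586113]
 [ 0.45462173 -0.4589802  -0.76331923]] [0.54630428 0.19080061 0.97106442]
side [[441.64264537   0.         275.28148368]
 [  0.         441.64264537 213.01697446]
 [  0.           0.           1.        ]] [-0.10062543  0.          0.          0.          0.        ] [[-0.85971653 -0.51002802 -0.02754822]
 [-0.1863187   0.36336819 -0.91282468]
 [ 0.47557631 -0.77963772 -0.4074214 ]] [0.55033127 0.12357254 0.98418056]
```

View pics/scene0.png

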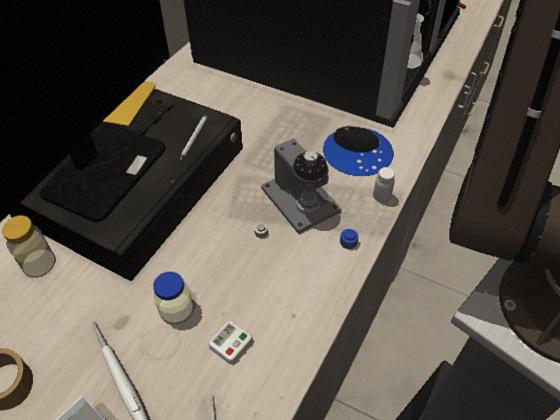

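View pics/side0.png

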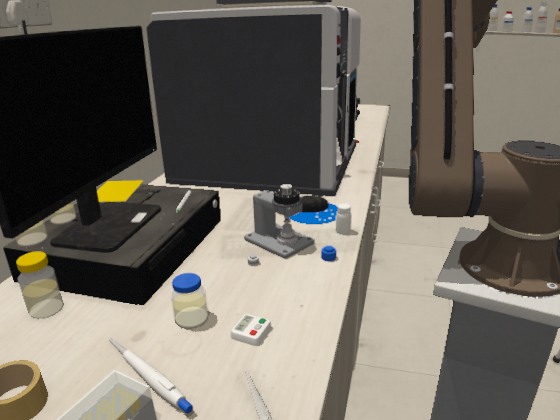

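The scene picture shows the press with its knob at about (311,157). The cell under the foot (307,200) is the large grey one. The look-alikes are a small grey one at (261,230) and a blue one at (349,238), so the cell in the press seat fits. Other things: white jar (385,185), blue-lid jar (172,297), timer (230,341). The side view has the knob at (287,188). I'll enlarge to confirm.

```bash
cat >h.py <<'E'
import numpy as np,cv2
def ray(d,uv):
    p=cv2.undistortPoints(np.array([[uv]],float),d["mtx"],d["dist_coeffs"])[0,0]
    R=d["R"];return -R.T@d["t"],R.T@np.array([p[0],p[1],1.])
def onplane(d,uv,z):
    o,r=ray(d,uv);return o+r*(z-o[2])/r[2]
def proj(d,X):
    return cv2.projectPoints(np.atleast_2d(np.array(X,float)),cv2.Rodrigues(d["R"])[0],d["t"],d["mtx"],d["dist_coeffs"])[0][:,0]
def meet(a,ua,b,ub):
    (o,r),(p,q)=ray(a,ua),ray(b,ub)
    s,t=np.linalg.lstsq(np.c_[r,-q],p-o,rcond=None)[0];return (o+s*r+p+t*q)/2,np.linalg.norm(o+s*r-p-t*q)
E
python3 - <<'E'
from h import *
S=np.load("scene0.npz");D=np.load("side0.npz")
a=cv2.resize(S["frame"][130:240,250:350],None,fx=4,fy=4.,interpolation=cv2.INTER_CUBIC)
b=cv2.resize(D["frame"][170:280,240:340],None,fx=4,fy=4.,interpolation=cv2.INTER_CUBIC)
cv2.imwrite("pics/crop0.png",np.hstack([a,b]))
E
```

```text
(no output)
```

View pics/crop0.png

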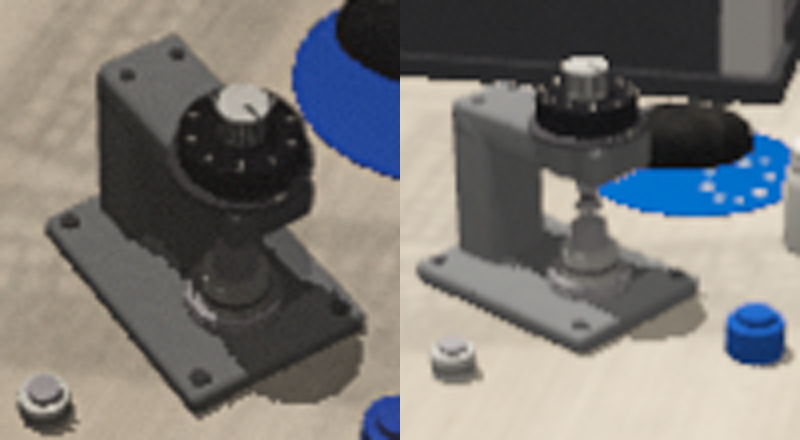

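The crop shows:
- **Knob:** light top with its black line at scene (311,154.8) and side (286.5,185.5).
- **Cell:** grey, in the seat under the foot at scene (308,200). The loose grey cell at (261,230) is smaller, and the other one is blue. The one in the seat is the cell meant.

```bash
python3 - <<'E'
from h import *
from cell import *
S=np.load("scene0.npz");D=np.load("side0.npz")
print(meet(S,(311,154.8),D,(286.5,185.5)),onplane(S,(311,154.8),.16),onplane(D,(286.5,185.5),.16))
c=lambda x,y:(250+x/4,130+y/4)
P=[onplane(S,c(*q),.014) for q in((48,228),(195,412),(362,328))];print(P)
for a,b in((0,1),(1,2)):
    v=P[b]-P[a];print(np.linalg.norm(v),np.arctan2(v[1],v[0]))
# white jar, knob refine via depth
for n,uv in(("jar",(385,172)),):print(n,onplane(S,uv,.074))
w=snapshot("wrist");np.savez("wrist0.npz",**w);cv2.imwrite("pics/wrist0.png",w["frame"])
s=observe();R=cv2.Rodrigues(np.array(s["tcp_rot"]))[0]
print(R,w["mtx"],"cam in tool",R.T@(-w["R"].T@w["t"]-s["ee_pos"]),"cam axis in tool",R.T@w["R"].T)
E
```

```text
(array([0.5107841 , 0.15821557, 0.16499246]), np.float64(0.0007867468768860524)) [0.51443569 0.15434325 0.16      ] [0.51691401 0.14671504 0.16      ]
[array([0.62112855, 0.18605114, 0.014     ]), array([0.47902576, 0.22423253, 0.014     ]), array([0.45234303, 0.12434269, 0.014     ])]
0.1471428606509096 2.8791035833144045
0.1033922072207445 -1.8318233236391355
jar [0.42484444 0.01953279 0.074     ]
[[ 8.93011922e-01  4.50032903e-01 -3.03928094e-04]
 [ 4.50033001e-01 -8.93011610e-01  7.50446427e-04]
 [ 6.63142679e-05 -8.06935279e-04 -9.99999672e-01]] [[297.72256056   0.         282.39889036]
 [  0.         297.72256056 208.56348633]
 [  0.           0.           1.        ]] cam in tool [ 0.08017816 -0.00021397 -0.17005946] cam axis in tool [[ 5.42154711e-04 -9.58945184e-01 -2.83590975e-01]
 [ 9.99999830e-01  5.80294109e-04 -5.04798216e-05]
 [ 2.12973554e-04 -2.83590899e-01  9.58945335e-01]]
```

Request:
{"api": "step_arm", "payload": {
  "targets": [0.53,-0.53,-0.2,0,0,-1,95,0.53,-0.53,-0.2,0,0,-1,95,0.53,-0.53,-0.2,0,0,-1,95,0.53,-0.53,-0.2,0,0,-1,95,0.53,-0.53,-0.2,0,0,-1,95,0.53,-0.53,-0.2,0,0,-1,95,0.53,-0.53,-0.2,0,0,-1,95,0.53,-0.53,-0.2,0,0,-1,95,0.53,-0.53,-0.2,0,0,-1,95,0.53,-0.53,-0.2,0,0,-1,95,0.53,-0.53,-0.2,0,0,-1,95]
}}

```text
clock: 1.07
ee_pos: [0.3994, -0.1998, 0.3157]
tcp_rot: [2.76, 1.497, 0.002]
ft_force: [-0.8, -0.3, 0.4]
opening: 0.0948
grasp_force: 0.0
```

Request:
{"api": "step_arm", "payload": {
  "targets": [0,0,0,0,0,-1,95,0,0,0,0,0,-1,95,0,0,0,0,0,-1,95,0,0,0,0,0,-1,95,0,0,0,0,0,-1,95]
}}

```text
clock: 1.48
ee_pos: [0.3984, -0.203, 0.3142]
tcp_rot: [-2.278, -2.163, 0.001]
ft_force: [0.3, 0.2, -0.2]
opening: 0.095
grasp_force: 0.0
```

Request:
{"api": "step_arm", "payload": {
  "targets": [0,0,0,0,0,-1,95,0,0,0,0,0,-1,95,0,0,0,0,0,-1,95,0,0,0,0,0,-1,95,0,0,0,0,0,-1,95]
}}

```text
clock: 1.9
ee_pos: [0.3984, -0.2028, 0.3143]
tcp_rot: [-1.644, -2.677, 0.0]
ft_force: [0.8, 1.0, 0.4]
opening: 0.095
grasp_force: 0.0
```

Request:
{"api": "step_arm", "payload": {
  "targets": [0,0,0,0,0,-1,95,0,0,0,0,0,-1,95,0,0,0,0,0,-1,95,0,0,0,0,0,-1,95,0,0,0,0,0,-1,95]
}}

```text
clock: 2.32
ee_pos: [0.3985, -0.2026, 0.3144]
tcp_rot: [-0.898, -3.01, 0.0]
ft_force: [0.3, 0.2, -0.8]
opening: 0.0948
grasp_force: 0.0
```

```bash
cat >>h.py <<'E'
from scipy.spatial.transform import Rotation as Ro
def plan(s,pos,yaw,tilt=0,axis="y"):
    "shift (norm) and turn (norm) in tool axes to reach pos, tool down with tool-x yaw, then tilt about tool axis"
    T=Ro.from_rotvec(s["tcp_rot"]);G=Ro.from_euler("z",yaw)*Ro.from_euler("x",np.pi)*Ro.from_euler(axis,tilt)
    return np.round(T.inv().apply(np.array(pos)-s["ee_pos"])/.5,3),np.round((T.inv()*G).as_rotvec()/np.radians(30),3)
def st(s):
    R=Ro.from_rotvec(s["tcp_rot"]).as_matrix()
    print("t",round(s["clock"],2),"p",np.round(s["ee_pos"],4),"yaw",np.arctan2(R[1,0],R[0,0]).round(3),"q",np.round(s["joint_positions"],2),"F",np.round(s["ft_force"],2),"M",np.round(s["moment"],3),"op",round(s["opening"],4),round(s["grasp_force"],1))
E
python3 - <<'E'
from h import *
from cell import *
s=observe();st(s);print(plan(s,(.512-.03*-.966,.155-.03*.259,.30),2.88))
E
```

```text
t 2.32 p [ 0.3985 -0.2026  0.3144] yaw 2.562 q [-0.62  0.13  1.82 -0.    1.19 -1.61] F [ 0.34  0.2  -0.83] M [ 0.04  -0.088  0.036] op 0.0948 0.0
(array([0.145, 0.741, 0.029]), array([-0.   , -0.001, -0.608]))
```

Request:
{"api": "step_arm", "payload": {
  "targets": [0.14,0.74,0.08,0,0,-0.6,95,0.14,0.74,0.08,0,0,-0.6,95,0.14,0.74,0.08,0,0,-0.6,95,0.14,0.74,0.08,0,0,-0.6,95,0.14,0.74,0.08,0,0,-0.6,95,0.14,0.74,0.08,0,0,-0.6,95,0.14,0.74,0.08,0,0,-0.6,95,0.14,0.74,0.08,0,0,-0.6,95,0.14,0.74,0.08,0,0,-0.6,95,0.14,0.74,0.08,0,0,-0.6,95,0.14,0.74,0.08,0,0,-0.6,95,0.14,0.74,0.08,0,0,-0.6,95]
}}

```text
clock: 3.32
ee_pos: [0.5428, 0.1452, 0.2742]
tcp_rot: [-0.422, -3.112, 0.001]
ft_force: [0.1, -0.0, 0.3]
opening: 0.0951
grasp_force: 0.0
```

```bash
python3 - <<'E'
from h import *
from cell import *
s=observe();st(s)
w=snapshot("wrist");np.savez("wrist1.npz",**w);cv2.imwrite("pics/wrist1.png",w["frame"])
print(proj(w,[.512,.155,.16]))
E
```

```text
t 3.32 p [0.5428 0.1452 0.2742] yaw 2.872 q [ 0.14  0.34  1.63 -0.    1.16 -1.16] F [ 0.07 -0.01  0.34] M [ 0.043 -0.172  0.012] op 0.0951 0.0
[[283.58520178 172.79199626]]
```

View pics/wrist1.png

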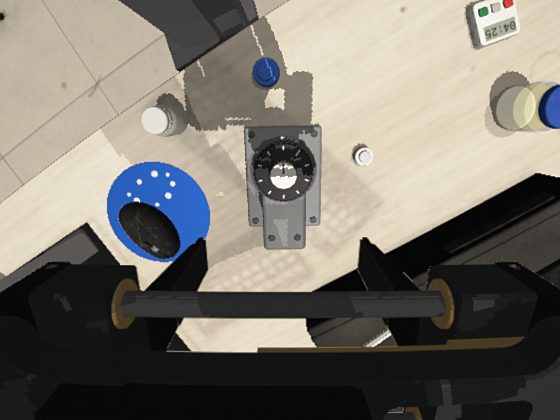

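The wrist view shows the press from above: knob top at about (284,175), black ring around it, white jar (157,121), blue pieces at (266,71), and the spare small cell (363,156). Next I'll fit the knob centre and the mark.

```bash
python3 - <<'E'
from h import *
from cell import *
w=dict(np.load("wrist1.npz"));s=observe()
g=cv2.cvtColor(w["frame"],cv2.COLOR_BGR2GRAY)
roi=np.zeros_like(g);roi[150:200,262:308]=255
m=((g>130)&(roi>0)).astype(np.uint8)
n,l,stt,c=cv2.connectedComponentsWithStats(m)
for i in range(1,n):
    if stt[i,4]>4: print(stt[i],c[i].round(1))
i=1+np.argmax(stt[1:,4]);cn=cv2.findContours((l==i).astype(np.uint8),0,2)[0][0]
e=cv2.minEnclosingCircle(cn);print(e,onplane(w,e[0],.16))
# radii check: predicted knob radius
d=(roi>0)&(g<60);
K=onplane(w,e[0],.16);print(plan(s,(K[0],K[1],.20),4.27))
cv2.imwrite("pics/kn.png",np.hstack([cv2.resize(w["frame"][135:215,244:324],None,fx=5,fy=5),cv2.resize(np.load("side0.npz")["frame"][185:250,255:320],(400,400),interpolation=cv2.INTER_CUBIC)]))
E
```

```text
[273 163  10   7  42] [278.3 166.3]
[284 163   9   7  41] [287.6 166.4]
[271 170  11   5  29] [275.7 172.4]
[285 170  11   5  35] [289.9 171.9]
[270 175  27  14 282] [283.3 180.8]
[305 179   3   3   7] [306.1 179.7]
[268 190   4   4   9] [269.3 191.7]
[296 190   3   4   8] [297.1 191.2]
[306 191   2   9  17] [306.5 195.2]
[283 195   2   4   7] [283.4 196.3]
[264 197   6   3  12] [266.3 198.2]
[296 196   8   4  15] [300.3 198.1]
((283.01922607421875, 177.0), 13.019335746765137) [0.51580732 0.15338755 0.16      ]
(array([0.057, 0.003, 0.149]), array([-0.00e+00, -1.00e-03, -2.67e+00]))
```

View pics/kn.png

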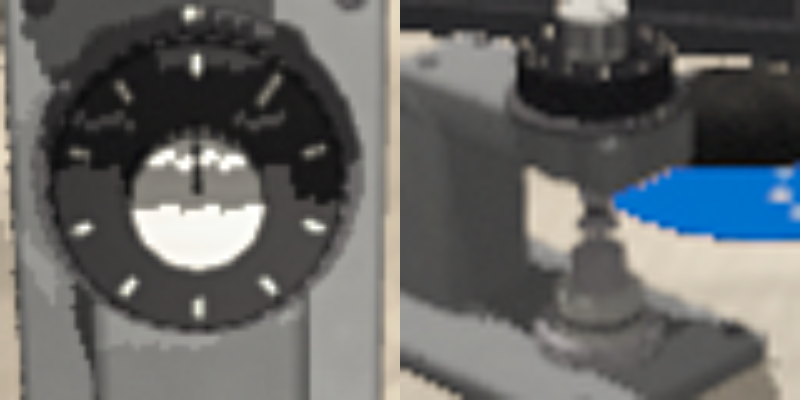

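The crop shows the knob circle centred at about (283.5,175.2) in the wrist picture, which gives K ≈ (0.514, 0.154). The index mark is the longer line to the upper right. In the side crop, the stem and foot show at about (287.5,222) above the broad piston.

Request:
{"api": "step_arm", "payload": {
  "targets": [0,0,0,0,0,-1,95,0,0,0,0,0,-1,95,0,0,0,0,0,-1,95,0,0,0,0,0,-1,95,0,0,0,0,0,-1,95]
}}

```text
clock: 3.78
ee_pos: [0.5429, 0.1439, 0.2751]
tcp_rot: [-0.406, 3.115, -0.0]
ft_force: [-0.0, -0.4, -0.2]
opening: 0.0947
grasp_force: 0.0
```

Request:
{"api": "step_arm", "payload": {
  "targets": [0,0,0,0,0,-1,95,0,0,0,0,0,-1,95,0,0,0,0,0,-1,95,0,0,0,0,0,-1,95,0,0,0,0,0,-1,95]
}}

```text
clock: 4.2
ee_pos: [0.543, 0.1445, 0.275]
tcp_rot: [-1.196, 2.905, -0.0]
ft_force: [0.7, 0.3, -0.5]
opening: 0.0951
grasp_force: 0.0
```

Request:
{"api": "step_arm", "payload": {
  "targets": [0,0,0,0,0,-0.67,95,0,0,0,0,0,-0.67,95,0,0,0,0,0,-0.67,95,0,0,0,0,0,-0.67,95,0,0,0,0,0,-0.67,95]
}}

```text
clock: 4.62
ee_pos: [0.543, 0.145, 0.2748]
tcp_rot: [-1.674, 2.658, -0.0]
ft_force: [0.7, 0.2, -0.3]
opening: 0.0949
grasp_force: 0.0
```

```bash
python3 - <<'E'
from h import *
from cell import *
s=observe();st(s)
print(plan(s,(.514,.154,.147),4.27))
w=snapshot("wrist");np.savez("wrist2.npz",**w)
x,y=proj(w,[.514,.154,.16])[0].astype(int);print(x,y)
a=w["frame"][max(y-40,0):y+40,x-40:x+40]
sd=snapshot("side");np.savez("side1.npz",**sd)
cv2.imwrite("pics/kn2.png",cv2.resize(a,None,fx=6,fy=6))
E
```

```text
t 4.62 p [0.543  0.145  0.2748] yaw -2.018 q [ 0.14  0.34  1.63 -0.    1.16 -2.55] F [ 0.67  0.24 -0.28] M [ 0.157 -0.047 -0.028] op 0.0949 0.0
(array([0.009, 0.06 , 0.256]), array([-0.001,  0.   , -0.009]))
312 200
```

View pics/kn2.png

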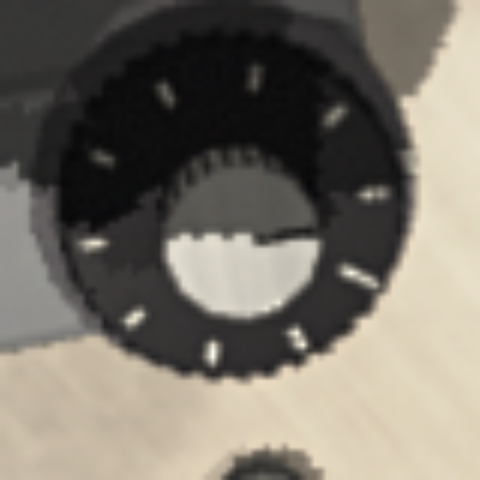

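The view confirms K: the knob circle centre lies at (40,40) in the crop, on the predicted pixel. I'll descend around it now.

Request:
{"api": "step_arm", "payload": {
  "targets": [0.009,0.06,0.05,0,0,0,95,0.009,0.06,0.1,0,0,0,95,0.009,0.06,0.1,0,0,0,70,0.009,0.06,0.15,0,0,0,60,0.009,0.06,0.2,0,0,0,60,0.009,0.06,0.23,0,0,0,60,0.009,0.06,0.25,0,0,0,60,0.009,0.06,0.253,0,0,0,60,0.009,0.06,0.253,0,0,0,60]
}}

```text
clock: 5.47
ee_pos: [0.5146, 0.1542, 0.1485]
tcp_rot: [-1.683, 2.653, -0.0]
ft_force: [-0.2, 0.3, 0.1]
opening: 0.0603
grasp_force: 0.0
```

```bash
python3 - <<'E'
from h import *
from cell import *
s=observe();st(s);print(plan(s,(.514,.154,.148),4.27))
E
```

```text
t 5.47 p [0.5146 0.1542 0.1485] yaw -2.011 q [ 0.17  0.45  1.85 -0.    0.84 -2.53] F [-0.25  0.34  0.07] M [ 0.131 -0.035 -0.053] op 0.0603 0.0
(array([0.001, 0.001, 0.001]), array([-0.   , -0.   ,  0.004]))
```

Request:
{"api": "step_arm", "payload": {
  "targets": [0,0,0,0,0,0,20,0,0,0,0,0,0,20,0,0,0,0,0,0,20,0,0,0,0,0,0,20,0,0,0,0,0,0,20,0,0,0,0,0,0,20]
}}

```text
clock: 5.97
ee_pos: [0.5146, 0.1541, 0.1485]
tcp_rot: [-1.684, 2.651, -0.002]
ft_force: [15.5, -11.6, -3.5]
opening: 0.0255
grasp_force: 15.7
```

```bash
cat >look.py <<'E'
import sys
from h import *
from cell import *
st(observe());tag=sys.argv[1]
f=[];M=[];F=[]
for i in range(4):
    d=snapshot("side");f.append(d["frame"].astype(float));s=observe();M.append(s["moment"]);F.append(s["ft_force"])
np.save(f"s_{tag}.npy",np.mean(f,0))
M=np.array(M);print("M",M.mean(0).round(3),M.std(0).round(3),"F",np.mean(F,0).round(2))
g=np.mean(f,0).mean(2)
print("cols283-290 rows205-245",g[205:246,284:291].mean(1).round(0).astype(int).tolist())
E
python3 look.py a; python3 -c "
from h import *
D=np.load('side0.npz')
for z in(.042,.05,.055,.06,.066,.069,.08,.09):print(z,proj(D,[.514,.154,z]).round(1))"
```

```text
t 5.97 p [0.5146 0.1541 0.1485] yaw -2.01 q [ 0.17  0.45  1.85 -0.    0.84 -2.53] F [ 15.54 -11.61  -3.47] M [-1.75  -2.724 -0.065] op 0.0255 15.7
M [-0.36  -0.738 -0.014] [0.1   0.047 0.016] F [ 3.73 -3.03  1.19]
cols283-290 rows205-245 [59, 63, 69, 82, 76, 70, 70, 70, 69, 69, 71, 88, 101, 99, 90, 92, 93, 117, 119, 91, 84, 86, 89, 89, 89, 89, 90, 93, 104, 110, 109, 108, 88, 74, 100, 113, 113, 105, 97, 96, 108]
0.042 [[286.9 231.4]]
0.05 [[286.9 228.5]]
0.055 [[286.8 226.7]]
0.06 [[286.8 224.8]]
0.066 [[286.7 222.6]]
0.069 [[286.7 221.5]]
0.08 [[286.6 217.4]]
0.09 [[286.6 213.7]]
```

Request:
{"api": "step_arm", "payload": {
  "targets": [0,0,0,0,0,0.25,20,0,0,0,0,0,0.5,20,0,0,0,0,0,0.75,20,0,0,0,0,0,1,20,0,0,0,0,0,1,20,0,0,0,0,0,1,20]
}}

```text
clock: 6.67
ee_pos: [0.5149, 0.1539, 0.1485]
tcp_rot: [-0.937, 2.997, -0.002]
ft_force: [4.7, -3.8, 1.3]
opening: 0.0251
grasp_force: 30.0
```

```bash
python3 look.py b
```

```text
t 6.67 p [0.5149 0.1539 0.1485] yaw -2.536 q [ 0.17  0.45  1.85 -0.    0.84 -2.01] F [ 4.66 -3.76  1.32] M [-0.685 -0.937  0.037] op 0.0251 30.0
M [-0.618 -0.957 -0.06 ] [0.035 0.023 0.03 ] F [ 5.21 -4.52  0.92]
cols283-290 rows205-245 [44, 48, 57, 67, 67, 66, 66, 66, 66, 66, 68, 87, 97, 100, 106, 99, 91, 97, 101, 93, 83, 86, 89, 89, 89, 89, 90, 93, 100, 104, 105, 105, 85, 72, 96, 105, 100, 92, 90, 89, 92]
```

Request:
{"api": "step_arm", "payload": {
  "targets": [0,0,0,0,0,0.25,20,0,0,0,0,0,0.5,20,0,0,0,0,0,0.75,20,0,0,0,0,0,1,20,0,0,0,0,0,1,20,0,0,0,0,0,1,20]
}}

```text
clock: 7.37
ee_pos: [0.515, 0.1537, 0.1484]
tcp_rot: [-0.13, 3.137, -0.001]
ft_force: [4.6, -5.8, 1.0]
opening: 0.025
grasp_force: 30.0
```

```bash
python3 look.py c
```

```text
t 7.37 p [0.515  0.1537 0.1484] yaw -3.059 q [ 0.17  0.45  1.85 -0.    0.84 -1.48] F [ 4.55 -5.8   1.  ] M [-0.918 -1.052 -0.046] op 0.025 30.0
M [-0.934 -1.07  -0.064] [0.031 0.022 0.027] F [ 5.34 -6.05  0.93]
cols283-290 rows205-245 [42, 46, 61, 72, 69, 68, 68, 68, 68, 68, 70, 87, 97, 97, 108, 105, 94, 92, 92, 89, 84, 86, 89, 89, 89, 89, 90, 93, 100, 104, 105, 105, 85, 72, 96, 107, 104, 96, 93, 93, 98]
```

Request:
{"api": "step_arm", "payload": {
  "targets": [0,0,0,0,0,0.25,20,0,0,0,0,0,0.5,20,0,0,0,0,0,0.75,20,0,0,0,0,0,0.9,20,0,0,0,0,0,0.9,20,0,0,0,0,0,0.9,20]
}}

```text
clock: 8.07
ee_pos: [0.515, 0.1535, 0.1485]
tcp_rot: [0.604, 3.081, -0.001]
ft_force: [5.4, -7.0, 1.6]
opening: 0.0247
grasp_force: 30.0
```

```bash
python3 look.py d; python3 -c "
import numpy as np,cv2
o=[]
for t in 'abcd':o.append(cv2.resize(np.load(f's_{t}.npy')[200:250,265:310].astype(np.uint8),(360,400)[:1]+(400,),interpolation=cv2.INTER_CUBIC)[:, 80:280])
cv2.imwrite('pics/abcd.png',np.hstack(o))"
```

```text
t 8.07 p [0.515  0.1535 0.1485] yaw 2.754 q [ 0.17  0.45  1.85 -0.    0.84 -1.01] F [ 5.37 -6.98  1.64] M [-1.235 -1.051 -0.078] op 0.0247 30.0
M [-1.202 -1.072 -0.101] [0.025 0.017 0.019] F [ 5.13 -8.17  1.09]
cols283-290 rows205-245 [58, 59, 66, 78, 75, 70, 70, 70, 69, 69, 71, 88, 97, 97, 105, 113, 101, 91, 92, 90, 86, 87, 89, 89, 89, 89, 90, 93, 104, 110, 108, 108, 88, 75, 100, 113, 113, 105, 97, 96, 108]
```

View pics/abcd.png

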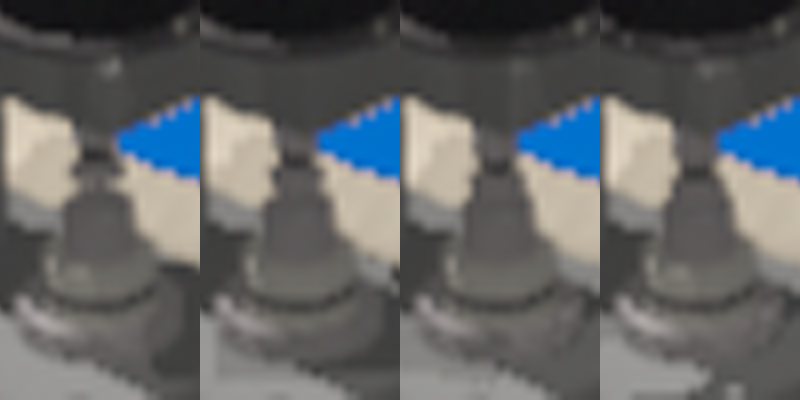

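The four panels show the sleeve's bright end moving down. The foot's disc, seen separately in panel a at about row 220, has merged visually with the piston by panels c and d. I'll read narrow profiles.

```bash
cat >prof.py <<'E'
import numpy as np,sys
for t in sys.argv[1]:
    g=np.load(f's_{t}.npy')
    print(t,"c",g[213:229,286:289].mean((1,2)).round(0).astype(int).tolist())
    r=g[213:229,280:294]; bg=(r[:,:,2]>130)|(r[:,:,0]>150)
    print("  width",(~bg).sum(1).tolist())
E
python3 prof.py abcd
```

```text
a c [70, 70, 69, 76, 88, 77, 56, 75, 89, 100, 98, 82, 83, 87, 91, 90]
  width [14, 12, 8, 6, 5, 5, 5, 6, 6, 4, 4, 7, 8, 10, 10, 12]
b c [66, 66, 66, 75, 87, 91, 75, 63, 81, 89, 90, 85, 83, 87, 90, 90]
  width [14, 12, 8, 6, 6, 5, 4, 4, 6, 6, 6, 7, 8, 10, 10, 12]
c c [66, 67, 67, 75, 87, 91, 89, 68, 65, 86, 89, 88, 84, 88, 91, 90]
  width [14, 12, 8, 6, 6, 6, 5, 4, 5, 6, 7, 7, 8, 10, 10, 12]
d c [70, 70, 70, 76, 86, 91, 91, 83, 62, 72, 89, 89, 88, 88, 91, 90]
  width [14, 12, 8, 6, 6, 6, 6, 4, 4, 6, 7, 7, 8, 10, 10, 12]
```

```bash
cat >>prof.py <<'E'
    p=g[216:226,286:289].mean((1,2));dk=np.clip(90-p[1:],0,None);print("  dark",dk[:8].sum().round(1),"row",((np.arange(217,225)*dk[:8]).sum()/dk[:8].sum()).round(2))
E
python3 prof.py abcd|grep dark
```

```text
dark 72.3 row 219.54
  dark 59.8 row 220.08
  dark 58.6 row 220.58
  dark 58.2 row 221.01
```

Request:
{"api": "step_arm", "payload": {
  "targets": [0,0,0,0,0,0.25,20,0,0,0,0,0,0.5,20,0,0,0,0,0,0.65,20,0,0,0,0,0,0.65,20,0,0,0,0,0,0.65,20]
}}

```text
clock: 8.68
ee_pos: [0.5148, 0.1535, 0.1484]
tcp_rot: [1.117, 2.934, -0.0]
ft_force: [4.5, -7.9, 0.9]
opening: 0.025
grasp_force: 30.0
```

```bash
python3 look.py e|grep -v cols; python3 prof.py e
```

```text
t 8.68 p [0.5148 0.1535 0.1484] yaw 2.414 q [ 0.17  0.45  1.85 -0.    0.84 -0.67] F [ 4.5  -7.92  0.9 ] M [-1.422 -1.074 -0.089] op 0.025 30.0
M [-1.341 -1.031 -0.107] [0.023 0.017 0.039] F [ 4.4  -7.94  0.74]
e c [70, 70, 69, 77, 87, 91, 90, 91, 76, 63, 81, 90, 90, 89, 90, 90]
  width [14, 12, 8, 6, 6, 6, 6, 5, 4, 4, 6, 7, 8, 10, 10, 12]
  dark 53.5 row 221.62
```

Request:
{"api": "step_arm", "payload": {
  "targets": [0,0,0,0,0,0.25,20,0,0,0,0,0,0.5,20,0,0,0,0,0,0.65,20,0,0,0,0,0,0.65,20,0,0,0,0,0,0.65,20]
}}

```text
clock: 9.3
ee_pos: [0.5148, 0.1534, 0.1484]
tcp_rot: [1.598, 2.702, -0.0]
ft_force: [4.5, -9.3, 1.6]
opening: 0.025
grasp_force: 30.0
```

```bash
python3 look.py f|grep -v cols; python3 prof.py f
```

```text
t 9.3 p [0.5148 0.1534 0.1484] yaw 2.074 q [ 0.17  0.45  1.85 -0.    0.84 -0.33] F [ 4.49 -9.31  1.57] M [-1.536 -0.969 -0.097] op 0.025 30.0
M [-1.529 -0.931 -0.11 ] [0.005 0.014 0.023] F [ 4.36 -8.6   1.64]
f c [70, 70, 69, 76, 87, 91, 91, 91, 79, 56, 73, 89, 90, 91, 90, 90]
  width [14, 12, 8, 6, 6, 6, 6, 6, 4, 4, 6, 7, 8, 10, 10, 12]
  dark 66.6 row 221.9
```

Request:
{"api": "step_arm", "payload": {
  "targets": [0,0,0,0,0,0.25,20,0,0,0,0,0,0.5,20,0,0,0,0,0,0.5,20,0,0,0,0,0,0.5,20]
}}

```text
clock: 9.83
ee_pos: [0.5147, 0.1533, 0.1484]
tcp_rot: [1.938, 2.47, -0.0]
ft_force: [3.5, -8.4, 2.0]
opening: 0.025
grasp_force: 30.0
```

```bash
python3 look.py g|grep -v cols; python3 prof.py g
```

```text
t 9.83 p [0.5147 0.1533 0.1484] yaw 1.811 q [ 0.17  0.45  1.85 -0.    0.84 -0.07] F [ 3.48 -8.38  2.02] M [-1.663 -0.902 -0.069] op 0.025 30.0
M [-1.608 -0.855 -0.053] [0.041 0.018 0.028] F [ 3.88 -8.35  1.95]
g c [70, 70, 69, 76, 87, 91, 91, 90, 84, 65, 73, 89, 90, 91, 91, 90]
  width [14, 12, 8, 6, 6, 6, 6, 6, 5, 5, 6, 7, 8, 10, 10, 12]
  dark 51.7 row 221.97
```

Contact shows at about 2.16 rad: the lower band edge has stopped while the sleeve goes on covering the band. We are now at 2.46 rad, roughly 5 N, and the target is about 2.9 rad.

Request:
{"api": "step_arm", "payload": {
  "targets": [0,0,0,0,0,0.25,20,0,0,0,0,0,0.45,20,0,0,0,0,0,0.45,20,0,0,0,0,0,0.45,20]
}}

```text
clock: 10.37
ee_pos: [0.5146, 0.1533, 0.1484]
tcp_rot: [2.214, 2.226, -0.0]
ft_force: [4.1, -8.8, 2.6]
opening: 0.0252
grasp_force: 30.0
```

```bash
python3 look.py h|grep -v cols; python3 prof.py h
```

```text
t 10.37 p [0.5146 0.1533 0.1484] yaw 1.576 q [ 0.17  0.45  1.85 -0.    0.84  0.16] F [ 4.11 -8.78  2.64] M [-1.61  -0.803 -0.043] op 0.0252 30.0
M [-1.652 -0.808 -0.077] [0.021 0.015 0.021] F [ 3.47 -8.99  2.13]
h c [70, 70, 69, 77, 87, 91, 90, 90, 91, 77, 76, 89, 90, 91, 91, 90]
  width [14, 12, 8, 6, 6, 6, 6, 6, 6, 5, 6, 7, 8, 10, 10, 12]
  dark 31.2 row 222.04
```

Request:
{"api": "step_arm", "payload": {
  "targets": [0,0,0,0,0,0.25,20,0,0,0,0,0,0.45,20,0,0,0,0,0,0.45,20,0,0,0,0,0,0.45,20]
}}

```text
clock: 10.9
ee_pos: [0.5145, 0.1533, 0.1484]
tcp_rot: [2.46, 1.951, 0.0]
ft_force: [2.2, -8.9, 1.9]
opening: 0.0253
grasp_force: 30.0
```

```bash
python3 look.py i|grep -v cols; python3 prof.py i
```

```text
t 10.9 p [0.5145 0.1533 0.1484] yaw 1.341 q [ 0.17  0.45  1.85 -0.    0.84  0.4 ] F [ 2.19 -8.9   1.94] M [-1.669 -0.701 -0.073] op 0.0253 30.0
M [-1.659 -0.695 -0.073] [0.028 0.031 0.026] F [ 2.56 -8.48  2.14]
i c [70, 70, 70, 76, 87, 91, 90, 91, 91, 86, 85, 89, 90, 91, 91, 90]
  width [14, 12, 8, 6, 6, 6, 6, 6, 6, 5, 6, 7, 8, 10, 10, 12]
  dark 13.2 row 221.29
```

The visible part of the band has shrunk as expected (2.93 rad, about 11–12 N). I'll release and lift.

Request:
{"api": "step_arm", "payload": {
  "targets": [0,0,0,0,0,0,60,0,0,0,0,0,0,60,0,0,0,0,0,0,60,0,0,-0.03,0,0,0,60,0,0,-0.1,0,0,0,60,0,0,-0.18,0,0,0,60,0,0,-0.25,0,0,0,60,0,0,-0.25,0,0,0,60,0,0,-0.25,0,0,0,60]
}}

```text
clock: 11.85
ee_pos: [0.5142, 0.1546, 0.2747]
tcp_rot: [2.46, 1.952, 0.005]
ft_force: [0.8, -0.5, -0.6]
opening: 0.0597
grasp_force: 0.0
```

```bash
python3 look.py j|grep -v cols; python3 prof.py j
python3 - <<'E'
from h import *
from cell import *
w=snapshot("scene");a=np.load("scene0.npz")["frame"]
cv2.imwrite("pics/fin.png",np.hstack([cv2.resize(x[130:240,250:350],None,fx=4,fy=4.,interpolation=cv2.INTER_CUBIC) for x in(a,w["frame"])]))
E
```

```text
t 11.85 p [0.5142 0.1546 0.2747] yaw 1.341 q [0.17 0.3  1.69 0.   1.14 0.4 ] F [ 0.78 -0.46 -0.65] M [-0.04  -0.086 -0.031] op 0.0597 0.0
M [-0.021 -0.11  -0.002] [0.042 0.045 0.015] F [-0.51  0.13 -0.03]
j c [70, 70, 69, 76, 87, 90, 91, 91, 90, 86, 85, 89, 90, 91, 91, 90]
  width [14, 12, 8, 6, 6, 6, 6, 6, 6, 5, 6, 7, 8, 10, 10, 12]
  dark 13.2 row 221.27
```

View pics/fin.png

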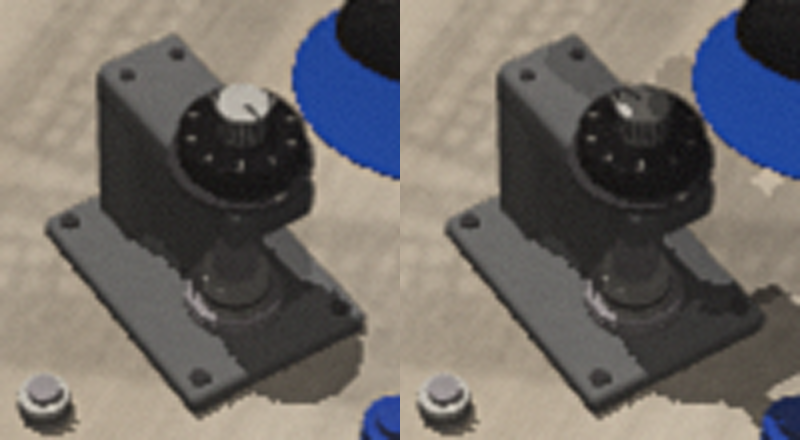

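The ring's marks are unchanged and the knob's line has turned. The cell is still in its seat and the foot is down. The band reading held after release, so I'm handing it in.

```bash
python3 -c "from cell import *; print(job_done())"
```

```text
the job is handed in; nothing more can be done
None
```

The cell is clamped at about 11–12 N, estimated from how much of the dark band the side camera still showed. The knob was turned 2.93 rad clockwise, the coarse ring's marks look unmoved, the cell is in its seat, and the job is handed in; no verdict was returned.

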